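# Un-nest the casting crucibles and hang each in its size row

### The job

The three graphite crucibles on the bench are nested one inside the other. Pull them apart and hang each by its collar in the near, free part of the rack row that already holds one of its own size, its body between the rails and its collar resting level on both. Graphite chips easily: lower them in without dropping or tipping any, and leave the crucibles already hanging and the other things on the bench where they are.

Things in the scene. Friction and masses are not known exactly. Their poses are not given: they have to be found in the camera images.
- small_mid (a point): Small loose crucible, dark graphite, 64 mm high, about 90 g; point on its axis half-way up (32 mm from foot and rim), z axis up. Top 24 mm: round collar, 40 mm across, to grip; body below it 26 mm across, 22 at the foot. Sits 40 mm deep in the medium one, collar on its rim, 2 mm play all round, nothing locks: a straight lift of over 40 mm frees it.
- medium_mid (a point): Medium loose crucible, dark graphite, 74 mm high, about 150 g; point on its axis half-way up (37 mm from foot and rim), z axis up. Top 24 mm: round collar, 52 mm across, to grip; body below it 38 mm across, 34 at the foot. Bore 30 mm. Sits 50 mm deep in the large one, collar on its rim, 2 mm play all round: a straight lift of over 50 mm frees it.
- large_mid (a point): Large loose crucible, dark graphite, 84 mm high, about 230 g; point on its axis half-way up (42 mm from foot and rim), z axis up. Top 24 mm: round collar, 64 mm across, to grip; body below it 50 mm across, 46 at the foot. Bore 42 mm. Stands on the bench (z = 0) with the medium and in that the small one in its mouth, 132 mm high together.
- row_small_free (a point): Free place in the small row: midway between its two rails (31 mm apart), level with their top (92 mm above the bench). x: along the rails to the far end, y: across, z: up. Right when the collar's underside rests on both rails, the body between them with 2.5 mm play each side. A small crucible hangs 93 mm on in +x; 9 mm stop pins on the rails 60 mm before the point and 130 mm on.
- row_medium_free (a point): Free place in the medium row: midway between its two rails (43 mm apart), level with their top (92 mm above the bench). x: along the rails to the far end, y: across, z: up. Right when the collar's underside rests on both rails, the body between them with 2.5 mm play each side. A medium crucible hangs 93 mm on in +x; 9 mm stop pins on the rails 60 mm before the point and 130 mm on.
- row_large_free (a point): Free place in the large row: midway between its two rails (55 mm apart), level with their top (92 mm above the bench). x: along the rails to the far end, y: across, z: up. Right when the collar's underside rests on both rails, the body between them with 2.5 mm play each side. A large crucible hangs 93 mm on in +x; 9 mm stop pins on the rails 60 mm before the point and 130 mm on.
- hung_small_mid (a point): The small crucible that already hangs in the small row, loose, same shape as the one to be sorted; point on its axis half-way up. To be left alone.
- hung_medium_mid (a point): The medium crucible that already hangs in the medium row, loose, same shape as the one to be sorted; point on its axis half-way up. To be left alone.
- hung_large_mid (a point): The large crucible that already hangs in the large row, loose, same shape as the one to be sorted; point on its axis half-way up. To be left alone.
- board: Rack: fixed plywood board, 230 x 325 x 12 mm, origin at the centre of its underside, x away from the robot. On it three rows 110 mm apart, side by side in y, each two level steel rails 200 mm long and 9 mm wide on end brackets, open from above. Which row is for which size changes; it shows by the rail gap and the crucible hanging at the far end.
- rubber_block: Black rubber block, 85 x 98 x 26 mm over all, lying on the bench between the nest and the rack; origin at the centre of its underside. A bystander.
- ring_nut: Cast grey ribbed ring nut, 33 x 24 x 34 mm, standing on its edge on the bench; origin at the centre of its underside. A bystander.
Not all that is in view belongs to the job. What is shaped like the part that bears small_mid but green or turquoise is not meant.

How it is judged:
By the outcome, as a careful person would: the job done as asked, in the order asked, and still so for the second after the job is handed in, with the robot touching nothing.
It also fails if it takes over 72 s, if anything falls off the work surface, if the arm or the gripper's body presses on something with over 40 N, if the wrist force passes 120 N, or if a joint passes its speed limit or range.

### The arm

A 6-joint arm with a two-finger parallel gripper is mounted at the origin on the work surface; the furniture and walls round the work are solid. World frame = base frame: x ahead of the robot, y to its left, z up, the work surface at z = 0. Lengths are in m, angles in rad, forces in N, time in s.
With the tool pointing down it reaches from about 0.275 to 0.85 m from the base axis. Payload 19 kg.
Tool frame: the origin (TCP) lies at the centre of the arm's flange, where the gripper is bolted on; the fingertips stand 173 mm ahead of it and the grasp point (between the pads) lies 155 mm ahead of it; z points along the fingers, x is the direction in which the jaws open and shut, and the axes are right-handed (so a half turn about z gives the same grasp; the last joint's range is limited). The gripper opens to 85 mm and grips with 20 to 120 N. Pads are 22 mm wide; open, the fingers measure 114 mm over their backs; the gripper's body (76 mm by 85 mm) begins 54 mm behind the grasp point. The pads swing forward as they close: fully open they stand 13 mm farther back than shut.
Start: joints at [1.214, 0.15, 1.437, -0, 1.554, -0.134], TCP at [0.127, 0.561, 0.405] pointing down, gripper open.
Joint ranges: [-2.8, 2.8], [-0.68, 2.1], [0.12, 2.68], [-1.39, 4.53], [0.16, 2.79], [-2.81, 2.81]. Speed limits (rad/s): [1.89, 1.89, 2.22, 3.01, 3.01, 3.01].

### API

Orientations are given as [roll, pitch, yaw] about the fixed x, y, z axes, in that order (R = Rz(yaw) Ry(pitch) Rx(roll)).
In Python, from cell import manip gives the robot as it stands. The module is installed in compiled form; this text tells all that it offers.
- The arm moves only by the shell command python3 -m handwheel 'ROWS' [FORCE]. ROWS is JSON, a list of rows, each a list of 3 entries, a list of its own where there are three numbers: the shift along the tool's x, y, z in mm, then the turn, a rotation vector about the tool's x, y, z in degrees, then the closure in counts, from 0 (fully open) to 255 (shut). In form: [[[dx, dy, dz], [wx, wy, wz], gripper], ...]. A call has 1 to 20 rows; each row shifts and turns the commanded pose from where the row before left it, along the tool's axes as they then stand; what a row does not reach is not made up. A row lasts 1/10 s, in which the tool goes at most 50 mm and 8.59 degrees, less where a joint would pass 70% of its speed; a pose out of reach is approached as far as the arm can. A call is refused whole if a number of a shift passes 50 or a number of a turn 8.59, either way. A call with a gripper value outside its range is refused whole. The fingers move at their own pace and stop on an object; FORCE is the grip in N (left out, the last holds). Time passes only in rows, so rows that do not move let the fingers close. It gives the time, the measured TCP pose, the force and the opening at its end, in the units of the state.
- manip.observe(): the state, without advancing time (a new reading comes with each control period).
- manip.snapshot(name): name is "scene" or "top" or "wrist"; returns a dict with "pixels" (400x640x3 uint8, blue, green, red), "intrinsics" (3x3 intrinsics, pixels), "D" ([k1, k2, p1, p2, k3] as OpenCV has them; the pictures are not rectified), "rvec" (rotation vector, rad) and "tvec" (3), from world to camera coordinates, as OpenCV has them. Camera axes: x right, y down, z forward; pixel columns grow to the right and rows downward; lengths in m; the calibration is good to about 2 mm. A picture is of the moment at which its call begins. There is no depth.
- manip.close_job(): hands the job in, once; it reports no verdict.
The state is a dict: "time": time; "joint_positions": joint angles; "joint_vel": joint speeds; "joint_efforts": joint torques, N m; "tool_pos": TCP position; "eef_rot": TCP orientation; "ft_force": force on the tool from outside, world axes, zero at the start; "moment": the same for the moment, N m; "grip_width": opening from 0.0 (shut) to 1.0 (fully open).
Only numpy, scipy, OpenCV 4.12 (cv2) and the standard library are available. Lean on these libraries where they do the work, as an engineer would, in place of code of your own. Each camera call takes 0.05 s, during which the arm holds its last target.

## Working session

There is one attempt and no reset: what is moved stays moved. The work goes in short steps, Python scripts to look and compute and a shell command to move; the robot and the scene stay as the last step left them, time stands still between calls to the robot, and variables do not carry over. Pictures are saved under pics/ and viewed, and the job is handed in when it is done.

```bash
mkdir -p pics; cat > h.py <<'E'
import numpy as np, cv2
from cell import manip
def snap(n,f=None):
    s=manip.snapshot(n)
    if f: cv2.imwrite('pics/'+f,s['pixels'])
    np.savez('pics/last_'+n+'.npz',**{k:np.array(v) for k,v in s.items()})
    return s
def load(n): return dict(np.load('pics/last_'+n+'.npz'))
def ray(s,uv):
    K=np.array(s['intrinsics'],float);D=np.array(s['D'],float)
    R=cv2.Rodrigues(np.array(s['rvec'],float))[0];t=np.array(s['tvec'],float).ravel()
    p=cv2.undistortPoints(np.array(uv,float).reshape(-1,1,2),K,D).reshape(-1,2)
    d=np.c_[p,np.ones(len(p))]@R
    return -R.T@t,d
def onz(s,uv,z):
    c,d=ray(s,uv); return c+d*((z-c[2])/d[:,2])[:,None]
def proj(s,P):
    return cv2.projectPoints(np.array(P,float).reshape(-1,3),np.array(s['rvec'],float),np.array(s['tvec'],float),np.array(s['intrinsics'],float),np.array(s['D'],float))[0].reshape(-1,2)
E
python3 - <<'E'
from h import *
np.set_printoptions(precision=4,suppress=True)
for n in ('scene','top','wrist'):
    s=snap(n,n+'0.png'); R=cv2.Rodrigues(np.array(s['rvec'],float))[0]
    print(n,-R.T@np.array(s['tvec']).ravel(),R[2])
print(manip.observe())
E
```

```text
scene [ 0.1922 -0.5606  0.7062] [ 0.3821  0.6053 -0.6983]
top [0.4558 0.0154 1.2079] [ 0.0758 -0.0141 -0.997 ]
wrist [0.0455 0.5791 0.3729] [ 0.3098 -0.0729 -0.948 ]
{'time': 0.15, 'joint_positions': array([ 1.214 ,  0.1508,  1.4379, -0.    ,  1.5538, -0.134 ]), 'joint_vel': array([ 0.002 , -0.0006, -0.0009, -0.0009, -0.0006,  0.0005]), 'joint_efforts': array([  0.0029, -71.3383, -57.1049,   0.    ,   0.0068,   0.    ]), 'tool_pos': array([0.1271, 0.5608, 0.4042]), 'eef_rot': array([-3.1415,  0.0009,  1.348 ]), 'ft_force': array([ 0.3239, -0.9632, -0.345 ]), 'moment': array([ 0.0142,  0.0313, -0.048 ]), 'grip_width': 0.9991670924617135}
```

View pics/scene0.png

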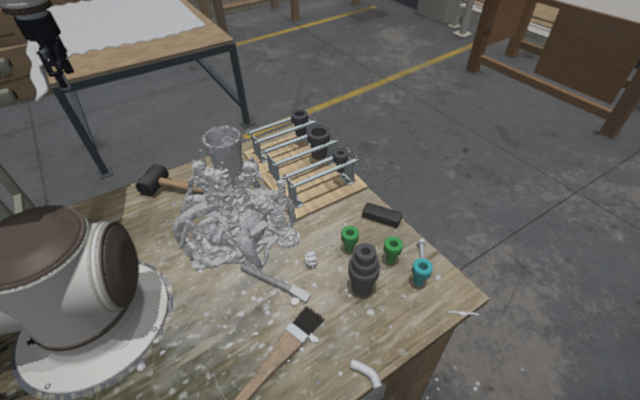

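View pics/top0.png

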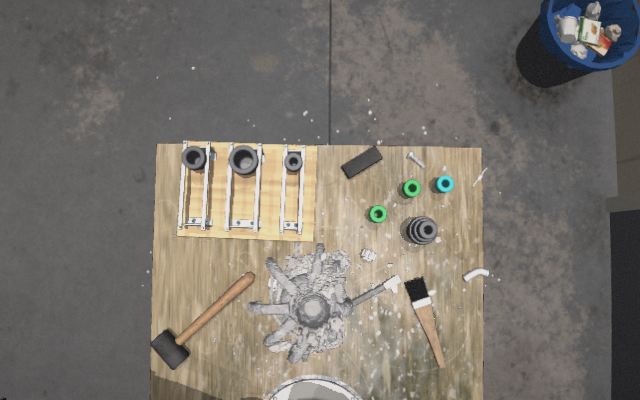

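View pics/wrist0.png

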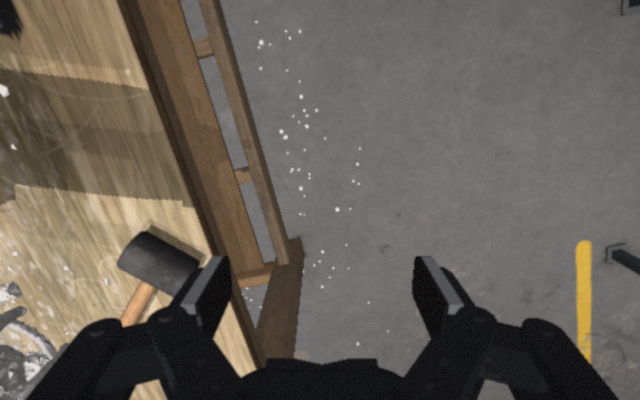

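Top view: nest at (421,230), rack at left with hanging crucibles at (195,158), (243,160), (293,161); a tall sculpture at (313,305). The scene view shows the nest at (364,270). Zooming in to measure.

```bash
python3 - <<'E'
from h import *
np.set_printoptions(precision=4,suppress=True)
s=load('top');im=s['pixels']
cv2.imwrite('pics/c1.png',cv2.resize(im[135:250,170:320],None,fx=5,fy=5,interpolation=cv2.INTER_CUBIC))
cv2.imwrite('pics/c2.png',cv2.resize(im[170:270,360:480],None,fx=6,fy=6,interpolation=cv2.INTER_CUBIC))
s2=load('scene');im=s2['pixels']
cv2.imwrite('pics/c3.png',cv2.resize(im[225:305,310:440],None,fx=6,fy=6,interpolation=cv2.INTER_CUBIC))
cv2.imwrite('pics/c4.png',cv2.resize(im[100:280,170:370],None,fx=3.9,fy=3.3,interpolation=cv2.INTER_CUBIC))
print(onz(s,[(421,230)],0.132),onz(s,[(195,158),(243,160),(293,161)],0.116))
print(onz(s,[(313,305)],0.2),onz(s2,[(222,140)],0.2))
E
```

```text
[[ 0.4858 -0.2239  0.132 ]] [[0.6381 0.2676 0.116 ]
 [0.6347 0.1621 0.116 ]
 [0.6338 0.0528 0.116 ]]
[[0.3332 0.0064 0.2   ]] [[0.3708 0.1543 0.2   ]]
```

View pics/c1.png

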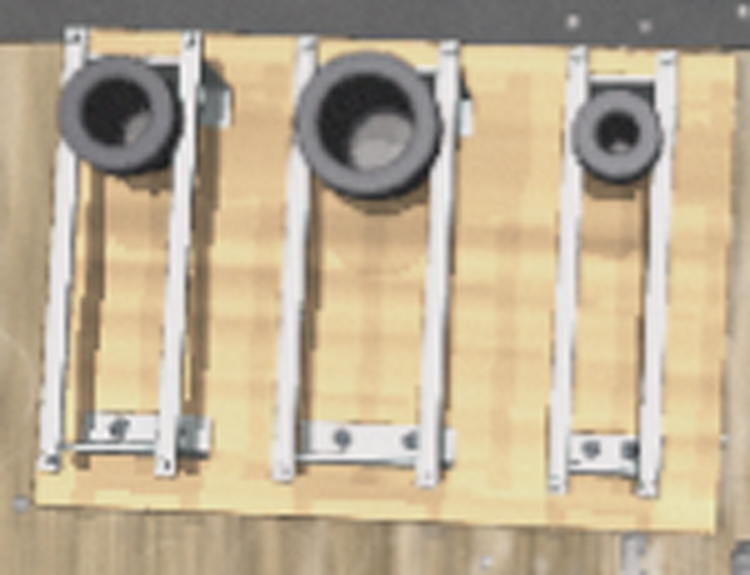

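View pics/c2.png

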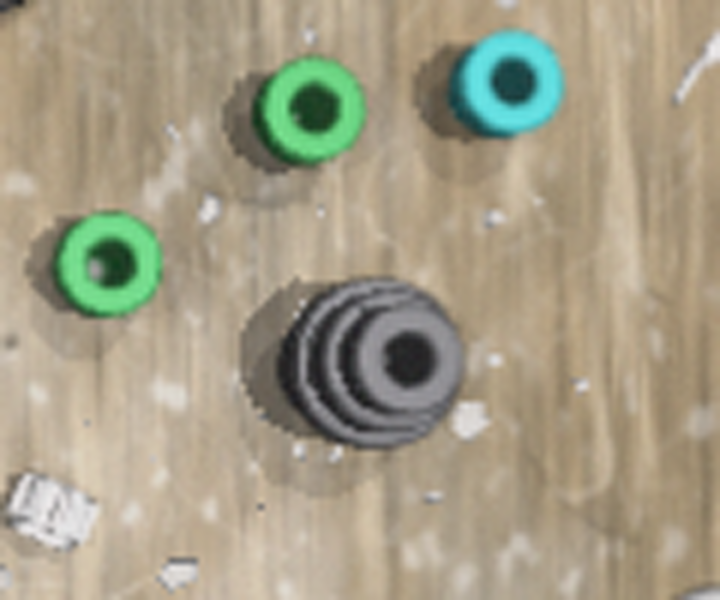

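View pics/c3.png

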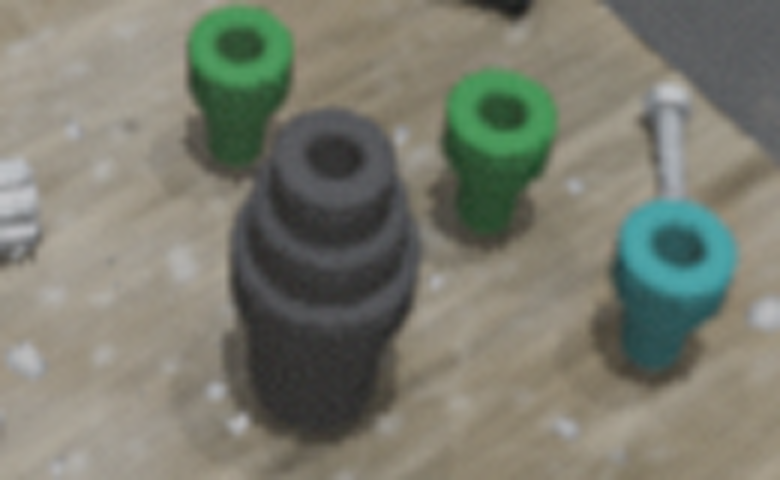

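View pics/c4.png

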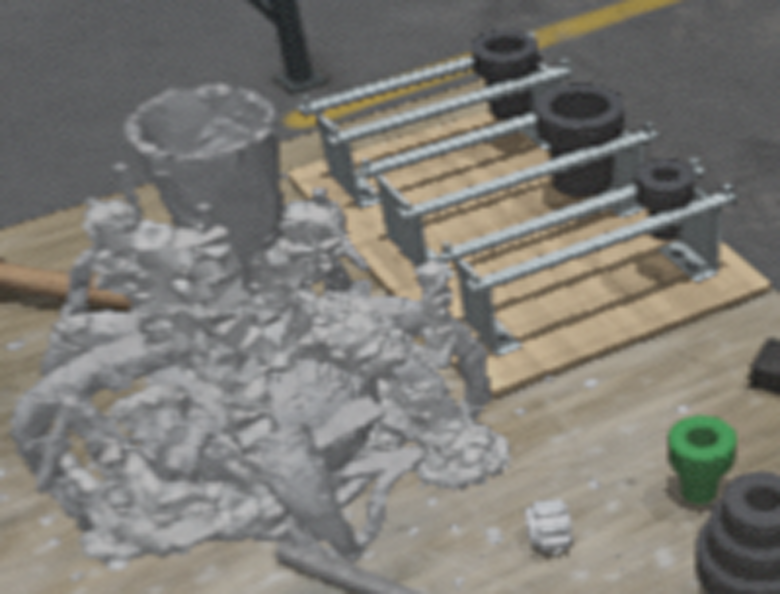

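```bash
python3 - <<'E'
from h import *
np.set_printoptions(precision=4,suppress=True)
t=load('top');s=load('scene')
def tri(a,b):
    c1,d1=ray(t,[a]);c2,d2=ray(s,[b]);d1=d1[0];d2=d2[0]
    k=np.linalg.lstsq(np.c_[d1,-d2],c2-c1,rcond=None)[0]
    p,q=c1+k[0]*d1,c2+k[1]*d2
    return (p+q)/2,np.linalg.norm(p-q)*1000
print('cup',tri((313,308),(222,133)))
# nest small rim centre
print('smalltop',tri((360+410/6,170+358/6),(310+333/6,225+152/6)))
print('sm top@132',onz(t,[(360+410/6,170+358/6)],.132),onz(s,[(310+333/6,225+152/6)],.132))
print('green',onz(t,[(378,214),(411,188)],.064))
# rails
im=t['pixels'].astype(int); g=im.min(2)
near=[(48,460),(166,466),(284,472),(428,478),(557,484),(647,488)]
far=[(76,38),(191,40),(307,45),(449,47),(578,58),(667,60)]
for n,f in zip(near,far):
    n=np.array(n)/5+[170,135]-.4; f=np.array(f)/5+[170,135]-.4
    pts=[]
    for r in range(int(n[1])-10,int(f[1])+28,-1):
        u=n[0]+(f[0]-n[0])*(r-n[1])/(f[1]-n[1]); w=np.arange(int(u)-4,int(u)+6)
        v=np.clip(g[r,w]-150,0,None)
        if v.sum()>60: pts.append(((w*v).sum()/v.sum(),r))
    P=onz(t,pts,.092)
    b=np.polyfit(P[:,0],P[:,1],1); res=np.std(P[:,1]-np.polyval(b,P[:,0]))*1000
    print(len(pts),'slope',b[0],'y@.55',np.polyval(b,.55),'res mm',res,'ends x',onz(t,[n],.095)[0,:2],onz(t,[f],.095)[0,:2])
E
```

```text
cup (array([0.3399, 0.0082, 0.3168]), np.float64(4.804845121505179))
smalltop (array([ 0.4865, -0.2398,  0.1315]), np.float64(0.40851436191643453))
sm top@132 [[ 0.4866 -0.2398  0.132 ]] [[ 0.4861 -0.24    0.132 ]]
green [[ 0.5231 -0.1404  0.064 ]
 [ 0.5836 -0.2163  0.064 ]]
46 slope -0.02991064780543885 y@.55 0.30177805460255047 res mm 0.3665147413500451 ends x [0.4882 0.3031] [0.6772 0.2967]
47 slope -0.03709742851004911 y@.55 0.24984280648427665 res mm 0.3167172729008228 ends x [0.4862 0.2505] [0.6767 0.2448]
48 slope -0.03689340917077883 y@.55 0.19820906713539735 res mm 0.3822889985369124 ends x [0.4843 0.1981] [0.6749 0.1927]
48 slope -0.04196743869004274 y@.55 0.1341670269905039 res mm 0.37964332683533675 ends x [0.4824 0.1345] [0.6747 0.1291]
47 slope -0.026079419227233676 y@.55 0.07578437205161982 res mm 0.40236919880965094 ends x [0.4805 0.0777] [0.6704 0.0715]
48 slope -0.03724807345981431 y@.55 0.03500224570331516 res mm 0.5927338447418667 ends x [0.4792 0.0381] [0.67   0.0318]
```

```bash
python3 - <<'E'
from h import *
np.set_printoptions(precision=4,suppress=True)
t=load('top');s=load('scene')
cv2.imwrite('pics/c5.png',cv2.resize(t['pixels'][225:375,235:395],None,fx=4.5,fy=4,interpolation=cv2.INTER_CUBIC))
c,d=ray(s,[(281,181)])
for z in(.05,.1,.15,.2): 
    P=onz(s,[(281,181)],z);print(z,P,proj(t,P))
E
```

```text
0.05 [[0.4826 0.1073 0.05  ]] [[269.1954 230.7751]]
0.1 [[0.4605 0.0564 0.1   ]] [[290.4756 240.6164]]
0.15 [[0.4383 0.0055 0.15  ]] [[313.8273 251.3932]]
0.2 [[ 0.4162 -0.0454  0.2   ]] [[339.5285 263.2271]]
```

View pics/c5.png

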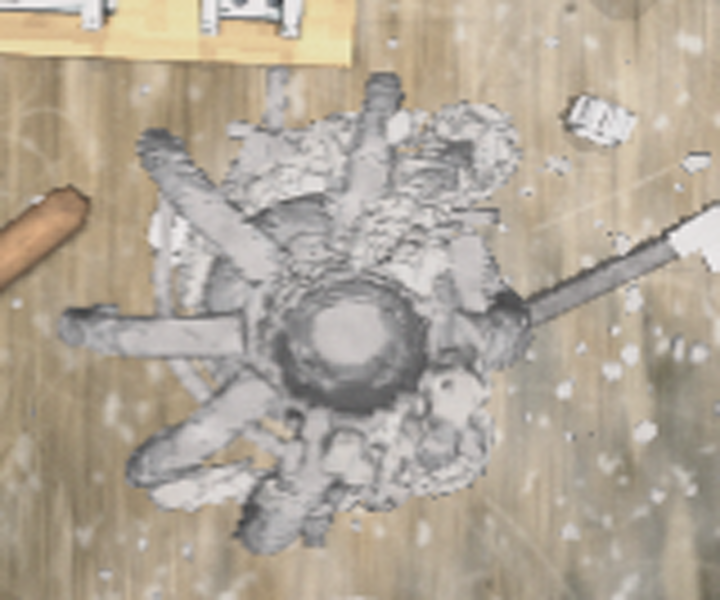

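```bash
python3 -m handwheel '[[[-15,40,-8],[0,0,-5.5],0],[[-15,40,-8],[0,0,-5.4],0],[[-15,40,-8],[0,0,0],0],[[-15,40,-8],[0,0,0],0],[[-15,40,-8],[0,0,0],0],[[-15,40,-8],[0,0,0],0],[[-15,40,-8],[0,0,0],0],[[-15,40,-8],[0,0,0],0],[[-15,40,0],[0,0,0],0],[[-15,40,0],[0,0,0],0]]'
```

```text
time: 1.15
tool_pos: [0.518, 0.386, 0.4687]
eef_rot: [-3.142, -0.0, 1.538]
ft_force: [-0.1, 1.0, 0.7]
grip_width: 0.998
```

```bash
python3 -m handwheel '[[[-40,0,0],[0,0,0],0],[[-40,0,0],[0,0,0],0],[[-40,0,0],[0,0,0],0],[[-40,0,0],[0,0,0],0],[[-40,0,0],[0,0,0],0],[[-20,0,0],[0,0,0],0],[[0,0,0],[0,0,0],0]]'; python3 - <<'E'
from h import *
snap('wrist','w1.png'); o=manip.observe();print(o['tool_pos'],o['joint_positions'])
E
```

```text
time: 1.85
tool_pos: [0.5093, 0.1649, 0.4688]
eef_rot: [3.141, 0.001, 1.536]
ft_force: [0.0, 0.2, 0.4]
grip_width: 1.004
[0.50931657 0.1661734  0.46878477] [ 1.71541507e-01  5.46130718e-02  1.41484197e+00 -4.47180126e-05
  1.67202993e+00 -1.36475952e+00]
```

View pics/w1.png

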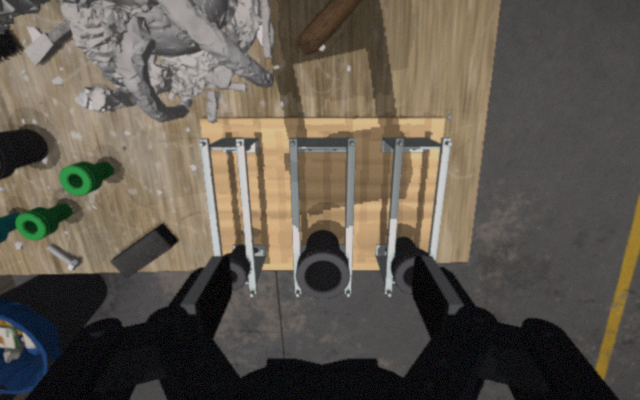

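Wrist view: all three rows, rails at columns ~(210,245), (295,350), (395,440), large crucible in the middle at (323,268). Checking rail lines against the top view.

```bash
python3 - <<'E'
from h import *
np.set_printoptions(precision=4,suppress=True)
t=load('wrist');g=t['pixels'].astype(int).min(2)
near=[(447,143),(399,143),(351,143),(294,143),(240,143),(205,143)]
far=[(433,240),(394,240),(350,232),(296,232),(247,240),(215,240)]
Y=[]
for n,f in zip(near,far):
    n=np.array(n,float);f=np.array(f,float);pts=[]
    for r in range(152,232,1):
        u=n[0]+(f[0]-n[0])*(r-n[1])/(f[1]-n[1]); w=np.arange(int(u)-7,int(u)+9)
        bg=np.median(g[r,int(u)-12:int(u)+14]); v=np.clip(g[r,w]-bg-25,0,None)
        if v.sum()>60: pts.append(((w*v).sum()/v.sum(),r))
    P=onz(t,pts,.092);b=np.polyfit(P[:,0],P[:,1],1);Y.append(np.polyval(b,.545))
    print(len(pts),b[0],Y[-1],np.std(P[:,1]-np.polyval(b,P[:,0]))*1e3, onz(t,[n],.095)[0])
Y=np.array(Y);print((Y[::2]+Y[1::2])/2,Y[::2]-Y[1::2])
cv2.imwrite('pics/c6.png',cv2.resize(t['pixels'][110:310,190:460],None,fx=2.9,fy=2.9,interpolation=cv2.INTER_CUBIC))
E
```

```text
80 -0.032836729632664576 0.299410414129386 0.09136823795600363 [0.4867 0.3009 0.095 ]
60 -0.03256139603081246 0.24750952930955383 0.10282146446737822 [0.4849 0.249  0.095 ]
57 -0.02861467862062898 0.1957698311274606 0.26580002012740905 [0.4831 0.1972 0.095 ]
22 -0.04759429679664465 0.13128426717893524 0.47744861913888403 [0.4809 0.1357 0.095 ]
80 -0.03240739768281636 0.07396532225859813 0.09399399727810254 [0.4787 0.0774 0.095 ]
80 -0.03552748303592671 0.03400752829886803 0.12286901810199592 [0.4773 0.0394 0.095 ]
[0.2735 0.1635 0.054 ] [0.0519 0.0645 0.04  ]
```

View pics/c6.png

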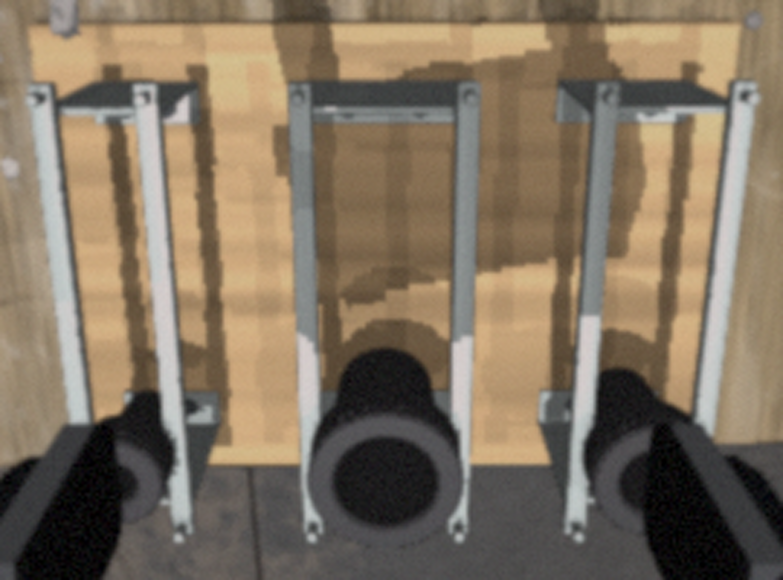

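```bash
python3 -m handwheel '[[[-40,0,0],[0,0,0],0],[[-40,0,0],[0,0,0],0],[[-40,0,0],[0,0,0],0],[[-40,0,0],[0,0,0],0],[[-40,0,0],[0,0,0],0],[[-40,0,0],[0,0,0],0],[[-40,0,0],[0,0,0],0],[[-40,0,0],[0,0,0],0],[[-40,0,0],[0,0,0],0],[[-40,0,0],[0,0,0],0],[[0,0,0],[0,0,0],0],[[0,0,0],[0,0,0],0]]'; python3 - <<'E'
from h import *
snap('wrist','w2.png'); o=manip.observe();print(o['tool_pos'],o['eef_rot'])
E
```

```text
time: 3.1
tool_pos: [0.4968, -0.2327, 0.4682]
eef_rot: [-3.141, -0.001, 1.537]
ft_force: [-0.1, -0.6, -0.5]
grip_width: 1.003
[ 0.49676925 -0.23196485  0.46844986] [-3.14123648e+00 -5.91792057e-04  1.53863138e+00]
```

View pics/w2.png

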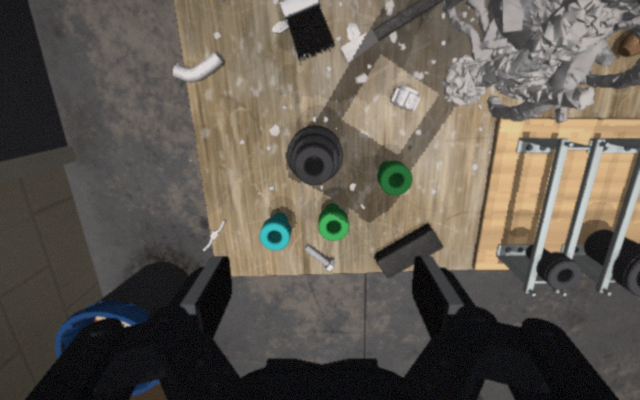

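Nest at (314,162), small rim centre. Measuring it in the wrist view.

```bash
python3 - <<'E'
from h import *
np.set_printoptions(precision=4,suppress=True)
t=load('wrist')
cv2.imwrite('pics/c7.png',cv2.resize(t['pixels'][115:195,275:355],None,fx=7,fy=7,interpolation=cv2.INTER_CUBIC))
print(onz(t,[(314,162)],.132))
E
```

```text
[[ 0.4814 -0.2396  0.132 ]]
```

View pics/c7.png

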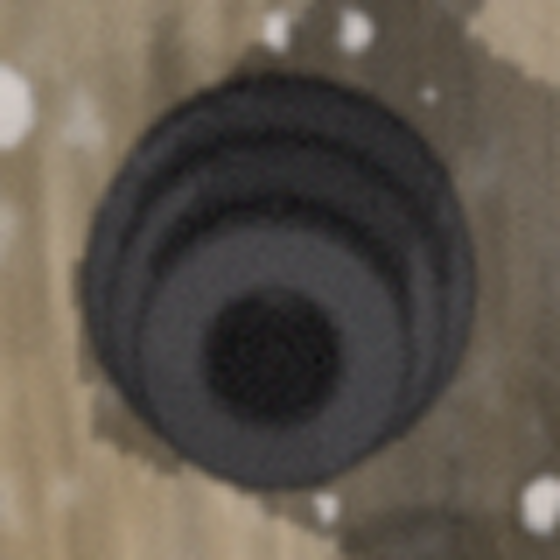

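```bash
python3 -m handwheel '[[[-4,-5,20],[0,0,0],0],[[-4,-5,20],[0,0,0],0],[[0,0,20],[0,0,0],0],[[0,0,20],[0,0,0],0],[[0,0,20],[0,0,0],0],[[0,0,0],[0,0,0],0],[[0,0,0],[0,0,0],0]]'; python3 - <<'E'
from h import *
np.set_printoptions(precision=4,suppress=True)
s=snap('wrist','w3.png'); o=manip.observe();print(o['tool_pos'],o['eef_rot'])
cv2.imwrite('pics/c8.png',cv2.resize(s['pixels'][120:340,200:440],None,fx=2.7,fy=2.7,interpolation=cv2.INTER_CUBIC))
t=s;print(proj(s,[[.4863,-.2396,.132]]))
E
```

```text
time: 3.85
tool_pos: [0.4864, -0.2394, 0.3695]
eef_rot: [3.141, 0.0, 1.54]
ft_force: [-0.2, -0.1, 0.3]
grip_width: 1.0
[ 0.4864 -0.2396  0.37  ] [3.1405 0.0007 1.5394]
[[321.4514 213.8845]]
```

View pics/c8.png

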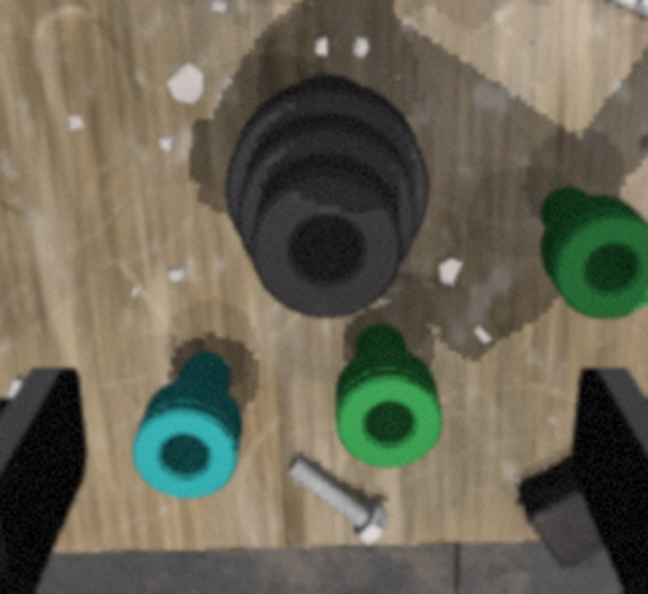

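```bash
python3 -m handwheel '[[[0,-0.5,20],[0,0,0],0],[[0,0,20],[0,0,0],0],[[0,0,20],[0,0,0],0],[[0,0,15],[0,0,0],0],[[0,0,5],[0,0,0],0],[[0,0,0],[0,0,0],60],[[0,0,0],[0,0,0],90],[[0,0,0],[0,0,0],110],[[0,0,0],[0,0,0],110]]' 25; python3 - <<'E'
from h import *
np.set_printoptions(precision=4,suppress=True)
s=snap('wrist','w4.png'); o=manip.observe();print(o['tool_pos'],o['grip_width'],o['ft_force'])
s2=snap('scene')
a=cv2.resize(s['pixels'],(560,350));b=cv2.resize(s2['pixels'][190:300,290:450],(560,385),interpolation=cv2.INTER_CUBIC)[:249]
b=cv2.resize(s2['pixels'][200:300,290:450],(400,250),interpolation=cv2.INTER_CUBIC)
c=np.zeros((600,560,3),np.uint8);c[:350]=a;c[350:,:400]=b;cv2.imwrite('pics/w4.png',c)
E
```

```text
time: 4.8
tool_pos: [0.4856, -0.2404, 0.2894]
eef_rot: [3.141, 0.001, 1.538]
ft_force: [0.7, 0.9, 0.4]
grip_width: 0.565
[ 0.4856 -0.2404  0.2893] 0.5662754141015126 [-0.659   0.4202  0.2946]
```

View pics/w4.png

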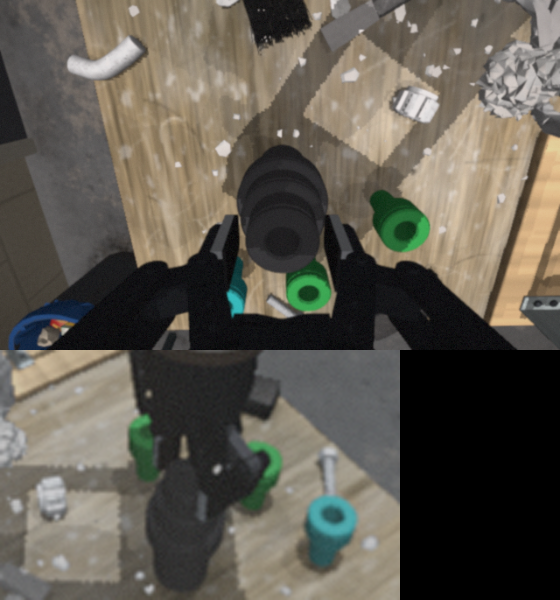

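```bash
python3 - <<'E'
from h import *
np.set_printoptions(precision=1,suppress=True)
s=load('scene')
cv2.imwrite('pics/c9.png',cv2.resize(s['pixels'][225:305,330:410],None,fx=7,fy=7,interpolation=cv2.INTER_CUBIC))
for z in(.105,.11,.115,.12,.125,.13):
    print(z,(proj(s,[[.475,-.2644,z],[.4966,-.2644,z],[.475,-.2744,z]])-[330,225])*7+3)
E
```

```text
0.105 [[268.6 319.3]
 [330.6 282.2]
 [291.6 345.5]]
0.11 [[269.8 308.8]
 [332.1 271.7]
 [293.  335. ]]
0.115 [[271.  298.2]
 [333.6 261. ]
 [294.3 324.4]]
0.12 [[272.3 287.4]
 [335.1 250.2]
 [295.7 313.7]]
0.125 [[273.5 276.6]
 [336.7 239.3]
 [297.1 302.9]]
0.13 [[274.8 265.6]
 [338.3 228.3]
 [298.4 292. ]]
```

View pics/c9.png

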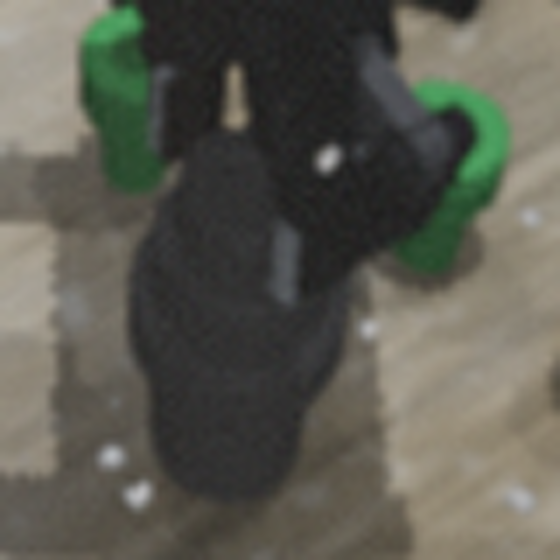

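```bash
python3 -m handwheel '[[[0,0,4],[0,0,0],110],[[0,0,0],[0,0,0],125],[[0,0,0],[0,0,0],135],[[0,0,0],[0,0,0],160],[[0,0,0],[0,0,0],200],[[0,0,0],[0,0,0],200]]' 40; python3 - <<'E'
from h import *
np.set_printoptions(precision=4,suppress=True)
s=snap('wrist','w5.png'); o=manip.observe();print(o['tool_pos'],o['grip_width'],o['ft_force'])
E
```

```text
time: 5.5
tool_pos: [0.4855, -0.2403, 0.2848]
eef_rot: [3.141, 0.0, 1.538]
ft_force: [-0.4, -0.2, 0.8]
grip_width: 0.454
[ 0.4855 -0.2403  0.2848] 0.4493725666209241 [0.7572 0.3484 1.3166]
```

View pics/w5.png

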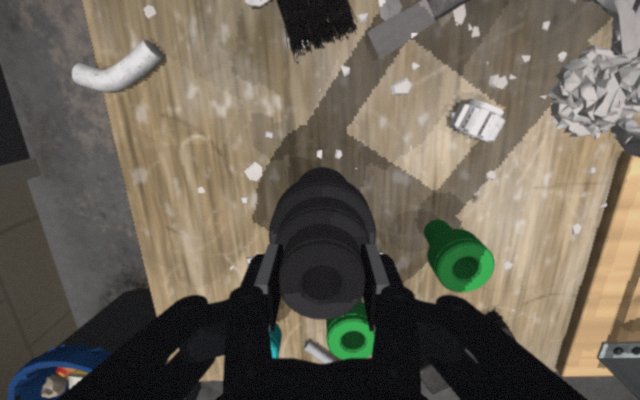

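```bash
python3 -m handwheel '[[[0,0,0],[0,0,0],200],[[0,0,-5],[0,0,0],200],[[0,0,-10],[0,0,0],200],[[0,0,-15],[0,0,0],200],[[0,0,-15],[0,0,0],200],[[0,0,-15],[0,0,0],200],[[0,0,-15],[0,0,0],200],[[0,0,-15],[0,0,0],200],[[0,0,0],[0,0,0],200]]' 40; python3 - <<'E'
from h import *
np.set_printoptions(precision=4,suppress=True)
s=snap('scene'); o=manip.observe();print(o['tool_pos'],o['grip_width'],o['ft_force'])
cv2.imwrite('pics/c10.png',cv2.resize(s['pixels'][180:310,310:450],None,fx=4.5,fy=4.5,interpolation=cv2.INTER_CUBIC))
E
```

```text
time: 6.45
tool_pos: [0.4857, -0.2404, 0.3772]
eef_rot: [3.139, 0.002, 1.538]
ft_force: [-0.5, 0.3, -1.1]
grip_width: 0.453
[ 0.4856 -0.2404  0.3757] 0.4536093636415281 [ 0.7421 -0.3106 -2.424 ]
```

View pics/c10.png

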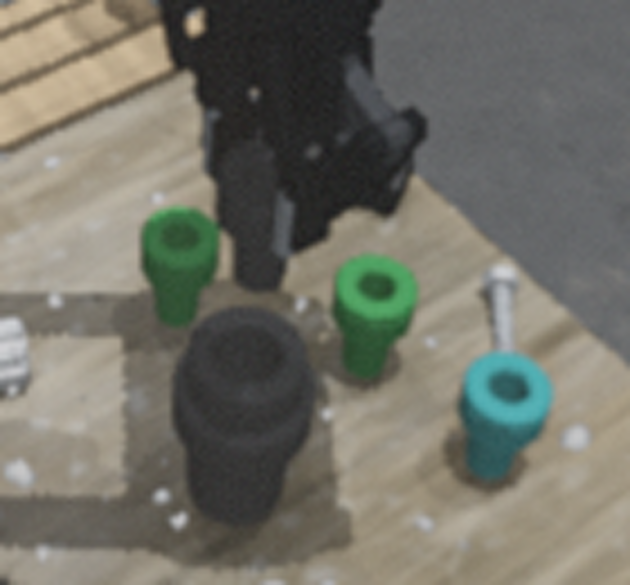

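```bash
python3 -m handwheel '[[[15,3,-10],[0,0,0],200],[[32,5,-10],[0,0,0],200],[[33,5,-5],[0,0,0],200],[[33,5,0],[0,0,0],200],[[33,5,0],[0,0,0],200],[[33,5,0],[0,0,0],200],[[33,5,0],[0,0,0],200],[[33,5,0],[0,0,0],200],[[33,5,0],[0,0,0],200],[[18.5,2,0],[0,0,0],200],[[0,0,15],[0,0,0],200],[[0,0,15],[0,0,0],200],[[0,0,15],[0,0,0],200],[[0,0,10],[0,0,0],200],[[0,0,0],[0,0,0],200]]' 40; python3 - <<'E'
from h import *
np.set_printoptions(precision=4,suppress=True)
s=snap('wrist','w6.png');snap('scene','s6.png'); o=manip.observe();print(o['tool_pos'],o['grip_width'],o['eef_rot'])
E
```

```text
time: 8.0
tool_pos: [0.5399, 0.054, 0.3428]
eef_rot: [-3.139, 0.0, 1.537]
ft_force: [-0.4, -0.2, -0.3]
grip_width: 0.449
[0.5402 0.0541 0.3448] 0.4549080331206631 [-3.1414  0.0001  1.5375]
```

View pics/w6.png

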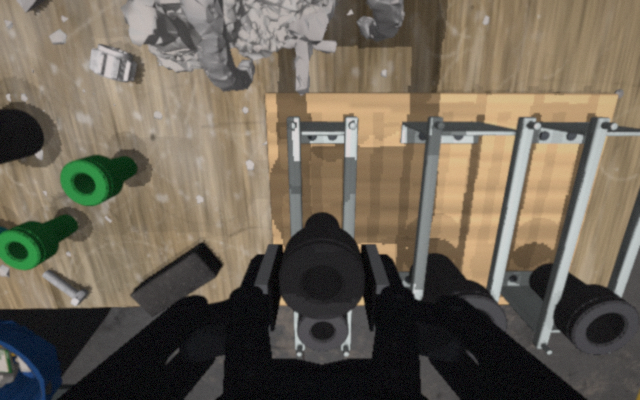

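View pics/s6.png

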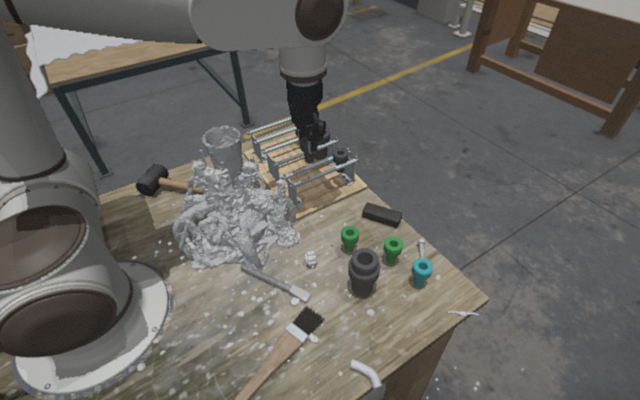

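```bash
cat > rail.py <<'E'
from h import *
np.set_printoptions(precision=4,suppress=True)
def rails(t,pairs,rows,X):
    g=t['pixels'].astype(int);g=g[:,:,0].astype(float) # blue: wood is low in blue, steel high
    Y=[]
    for n,f in pairs:
        pts=[]
        for r in range(*rows):
            u=n[0]+(f[0]-n[0])*(r-n[1])/(f[1]-n[1]); a=int(round(u))
            w=np.arange(a-9,a+10); bg=np.percentile(g[r,w],25); v=np.clip(g[r,w]-bg-20,0,None)
            if v.sum()>60: pts.append(((w*v).sum()/v.sum(),r))
        P=onz(t,pts,.092);b=np.polyfit(P[:,0],P[:,1],1)
        k=abs(P[:,1]-np.polyval(b,P[:,0]))<.001; b=np.polyfit(P[k,0],P[k,1],1)
        Y.append(np.polyval(b,X)); print(k.sum(),b[0],Y[-1],'u-range',pts[0],pts[-1])
    print('mid',np.mean(Y),'gap',abs(Y[0]-Y[1]))
E
python3 - <<'E'
from rail import *
t=load('wrist')
rails(t,[((294,124),(296,235)),((351,124),(349,235))],(145,235),.541)
print(proj(t,[[.5402,.0541,.3448-.2168],[.5402,.0541,.3448-.1768+.024]]), onz(t,[(321.5,222)],.128))
cv2.imwrite('pics/c11.png',cv2.resize(t['pixels'][110:310,250:400],None,fx=3,fy=3,interpolation=cv2.INTER_CUBIC))
E
```

```text
77 -0.062260898621581386 0.03393091285945278 u-range (np.float64(295.60677466863035), 145) (np.float64(291.0506329113924), 234)
64 -0.0323572773698091 0.07404639295054838 u-range (np.float64(350.5304568527919), 145) (np.float64(352.5535168195719), 234)
mid 0.05398865290500058 gap 0.0401154800910956
[[322.0192 228.9661]
 [322.0504 289.4969]] [[0.5354 0.0539 0.128 ]]
```

View pics/c11.png

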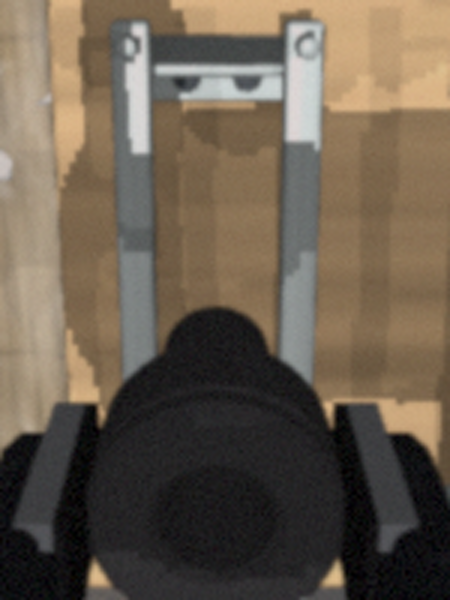

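```bash
python3 -m handwheel '[[[0,0,12],[0,0,0],200],[[0,0,12],[0,0,0],200],[[0,0,12],[0,0,0],200],[[0,0,12],[0,0,0],200],[[0,0,10],[0,0,0],200],[[0,0,8],[0,0,0],200],[[0,0,2],[0,0,0],200],[[0,0,0],[0,0,0],200]]' 40; python3 - <<'E'
from h import *
np.set_printoptions(precision=4,suppress=True)
s=snap('wrist','w7.png'); o=manip.observe();print(o['tool_pos'],o['grip_width'],o['ft_force'])
cv2.imwrite('pics/c12.png',cv2.resize(s['pixels'][110:340,220:420],None,fx=2.6,fy=2.6,interpolation=cv2.INTER_CUBIC))
s=snap('scene')
cv2.imwrite('pics/c13.png',cv2.resize(s['pixels'][110:230,250:370],None,fx=4.5,fy=4.5,interpolation=cv2.INTER_CUBIC))
E
```

```text
time: 8.9
tool_pos: [0.5402, 0.0546, 0.2765]
eef_rot: [-3.141, 0.0, 1.538]
ft_force: [0.2, 0.1, -0.3]
grip_width: 0.451
[0.5403 0.0545 0.277 ] 0.4518524274464231 [ 0.2507 -0.1962 -0.9405]
```

View pics/c12.png

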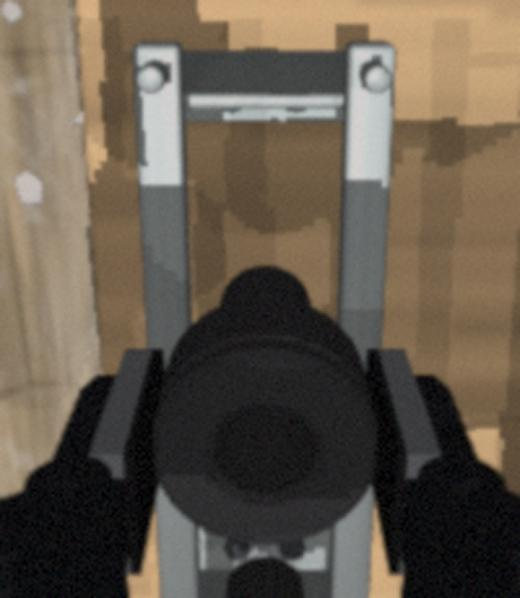

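View pics/c13.png

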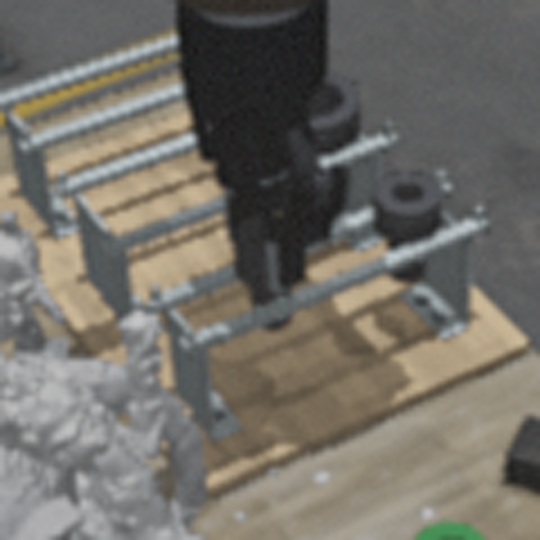

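```bash
python3 -m handwheel '[[[0,0,3],[0,0,0],200],[[0,0,2],[0,0,0],200],[[0,0,1],[0,0,0],200],[[0,0,1],[0,0,0],200],[[0,0,0],[0,0,0],200]]' 40; python3 -m handwheel '[[[0,0,0.5],[0,0,0],200],[[0,0,0],[0,0,0],200]]'; python3 -m handwheel '[[[0,0,0.5],[0,0,0],200],[[0,0,0],[0,0,0],200]]'
```

```text
time: 9.5
tool_pos: [0.5401, 0.0546, 0.2696]
eef_rot: [-3.141, 0.0, 1.538]
ft_force: [0.5, 0.2, -0.2]
grip_width: 0.45
time: 9.7
tool_pos: [0.5402, 0.0546, 0.2692]
eef_rot: [-3.142, 0.0, 1.538]
ft_force: [-0.3, -0.3, -1.8]
grip_width: 0.455
time: 9.9
tool_pos: [0.5402, 0.0546, 0.2689]
eef_rot: [3.141, 0.0, 1.538]
ft_force: [-0.1, -1.0, 1.3]
grip_width: 0.455
```

```bash
for i in 1 2 3; do python3 -m handwheel '[[[0,0,0.5],[0,0,0],200],[[0,0,0],[0,0,0],200]]' | egrep 'pos|force'; done
```

```text
tool_pos: [0.5402, 0.0546, 0.2688]
ft_force: [-3.7, 0.2, 7.9]
tool_pos: [0.5402, 0.0546, 0.2687]
ft_force: [-6.0, -0.0, 13.6]
tool_pos: [0.5402, 0.0546, 0.2687]
ft_force: [-8.2, -0.1, 20.7]
```

```bash
python3 -m handwheel '[[[0,0,-1.2],[0,0,0],200],[[0,0,0],[0,0,0],200],[[0,0,0],[0,0,0],140],[[0,0,0],[0,0,0],134],[[0,0,0],[0,0,0],128],[[0,0,0],[0,0,0],120],[[0,0,0],[0,0,0],110],[[0,0,0],[0,0,0],95],[[0,0,0],[0,0,0],80],[[0,0,0],[0,0,0],80]]' 20; python3 - <<'E'
from h import *
np.set_printoptions(precision=4,suppress=True)
s=snap('wrist','w8.png'); o=manip.observe();print(o['tool_pos'],o['grip_width'],o['ft_force'])
cv2.imwrite('pics/c12.png',cv2.resize(s['pixels'][110:340,200:440],None,fx=2.6,fy=2.6,interpolation=cv2.INTER_CUBIC))
E
```

```text
time: 11.5
tool_pos: [0.5402, 0.0546, 0.2684]
eef_rot: [-3.142, 0.0, 1.538]
ft_force: [-0.2, 0.5, 0.0]
grip_width: 0.689
[0.5401 0.0546 0.2684] 0.6842420058118694 [ 0.1169 -0.9745 -0.3024]
```

View pics/c12.png

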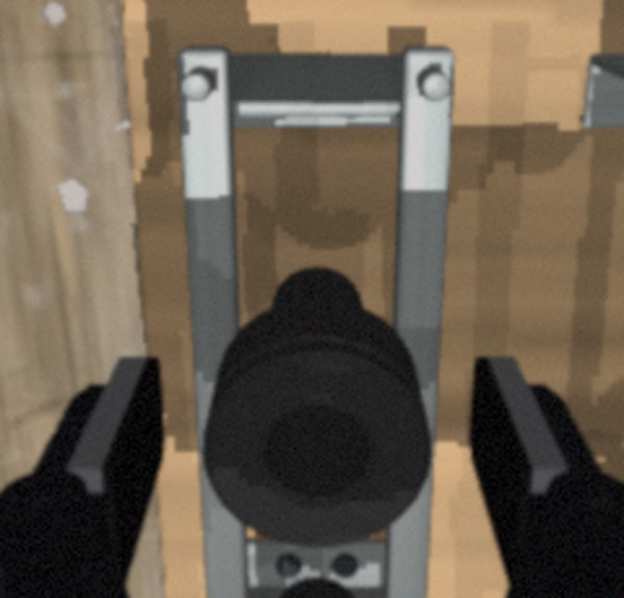

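```bash
python3 -m handwheel '[[[0,0,-10],[0,0,0],80],[[0,0,-25],[0,0,0],80],[[0,0,-30],[0,0,0],80],[[0,0,-30],[0,0,0],60],[[-15,-2,-5],[0,0,0],0],[[-32,-5,0],[0,0,0],0],[[-33,-5,0],[0,0,0],0],[[-33,-5,0],[0,0,0],0],[[-33,-5,0],[0,0,0],0],[[-33,-5,0],[0,0,0],0],[[-33,-5,0],[0,0,0],0],[[-33,-5,0],[0,0,0],0],[[-33,-5,10],[0,0,0],0],[[-19,-5,15],[0,0,0],0],[[0,0,0],[0,0,0],0],[[0,0,0],[0,0,0],0]]' 40; python3 - <<'E'
from h import *
np.set_printoptions(precision=4,suppress=True)
s=snap('wrist','w9.png');t=snap('top','t9.png'); o=manip.observe();print(o['tool_pos'],o['grip_width'],o['eef_rot'])
print(proj(s,[[.486,-.24,.108],[.512,-.24,.108],[.46,-.24,.108],[.486,-.266,.108],[.486,-.214,.108]]))
cv2.imwrite('pics/c14.png',cv2.resize(s['pixels'][110:310,220:420],None,fx=3,fy=3,interpolation=cv2.INTER_CUBIC))
cv2.imwrite('pics/c15.png',cv2.resize(t['pixels'][135:250,170:320],None,fx=5,fy=5,interpolation=cv2.INTER_CUBIC))
E
```

```text
time: 13.15
tool_pos: [0.4833, -0.241, 0.3436]
eef_rot: [-3.141, -0.0, 1.537]
ft_force: [0.5, 0.4, 0.2]
grip_width: 0.999
[ 0.4837 -0.2402  0.3441] 0.9988022835446861 [3.1409 0.0003 1.5387]
[[323.179  218.8588]
 [324.3623 252.0739]
 [321.9025 183.0385]
 [285.913  220.032 ]
 [360.5469 217.6711]]
```

View pics/c14.png

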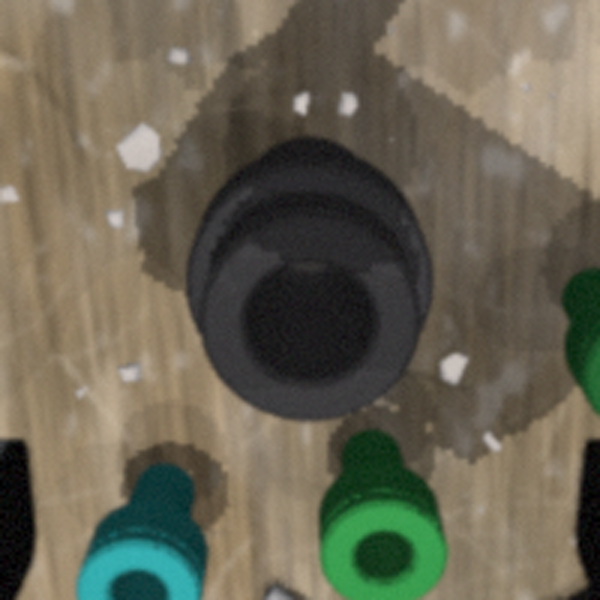

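View pics/c15.png

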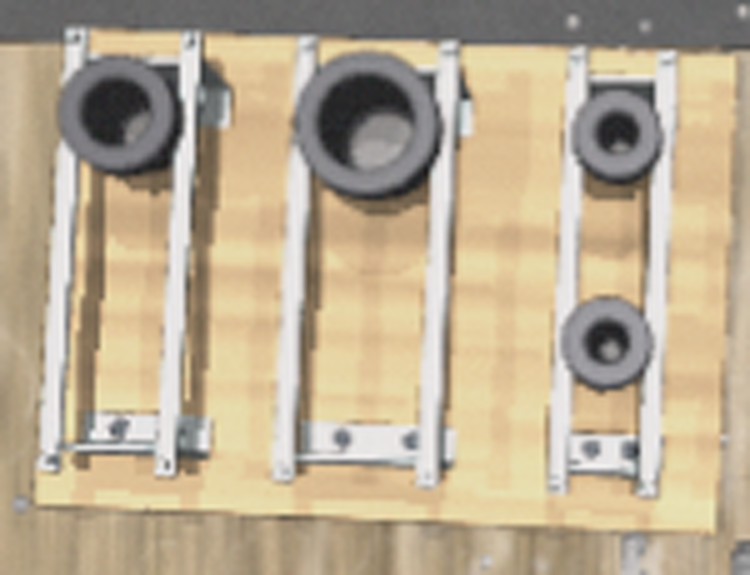

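```bash
python3 -m handwheel '[[[0.3,1.3,20],[0,0,0],0],[[0,0,20],[0,0,0],0],[[0,0,20],[0,0,0],0],[[0,0,15],[0,0,0],0],[[0,0,8],[0,0,0],0],[[0,0,2.6],[0,0,0],30],[[0,0,0],[0,0,0],60],[[0,0,0],[0,0,0],75],[[0,0,0],[0,0,0],85],[[0,0,0],[0,0,0],95],[[0,0,0],[0,0,0],105],[[0,0,0],[0,0,0],120],[[0,0,0],[0,0,0],180],[[0,0,0],[0,0,0],180],[[0,0,0],[0,0,0],180]]' 40; python3 - <<'E'
from h import *
np.set_printoptions(precision=4,suppress=True)
s=snap('scene'); o=manip.observe();print(o['tool_pos'],o['grip_width'],o['ft_force'])
cv2.imwrite('pics/c16.png',cv2.resize(s['pixels'][225:305,320:410],None,fx=7,fy=7,interpolation=cv2.INTER_CUBIC))
E
```

```text
time: 14.75
tool_pos: [0.485, -0.2405, 0.2587]
eef_rot: [3.14, 0.0, 1.538]
ft_force: [-1.0, 2.2, 8.2]
grip_width: 0.602
[ 0.485  -0.2405  0.2587] 0.5979260601632962 [-0.2671  1.9684  7.4457]
```

View pics/c16.png

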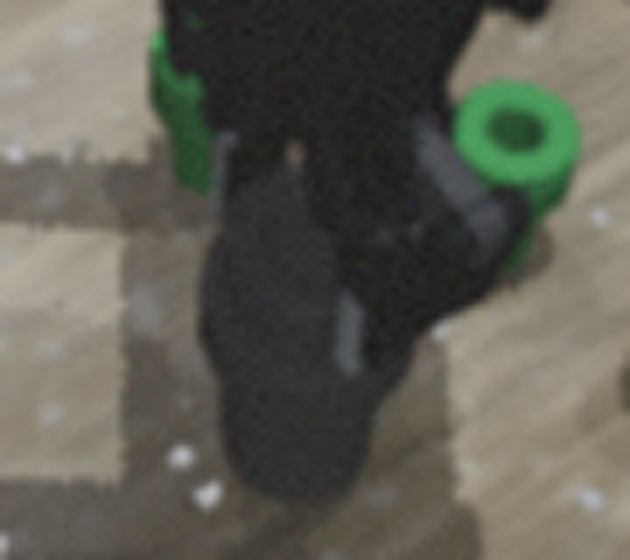

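```bash
python3 -m handwheel '[[[0,0,-2],[0,0,0],180],[[0,0,-5],[0,0,0],180],[[0,0,-10],[0,0,0],180],[[0,0,-15],[0,0,0],180],[[0,0,-18],[0,0,0],180],[[0,0,-18],[0,0,0],180],[[0,0,-18],[0,0,0],180],[[0,0,-18],[0,0,0],180],[[0,0,-18],[0,0,0],180],[[0,0,-12],[0,0,0],180],[[0,0,0],[0,0,0],180]]' 40; python3 - <<'E'
from h import *
np.set_printoptions(precision=4,suppress=True)
s=snap('scene'); o=manip.observe();print(o['tool_pos'],o['grip_width'],o['ft_force'])
cv2.imwrite('pics/c17.png',cv2.resize(s['pixels'][170:310,310:450],None,fx=4.2,fy=4.2,interpolation=cv2.INTER_CUBIC))
E
```

```text
time: 15.9
tool_pos: [0.4849, -0.2405, 0.3937]
eef_rot: [3.139, 0.002, 1.538]
ft_force: [-1.0, -0.2, -2.9]
grip_width: 0.6
[ 0.4848 -0.2405  0.3923] 0.6009265179596092 [ 0.265  -0.0899 -3.151 ]
```

View pics/c17.png

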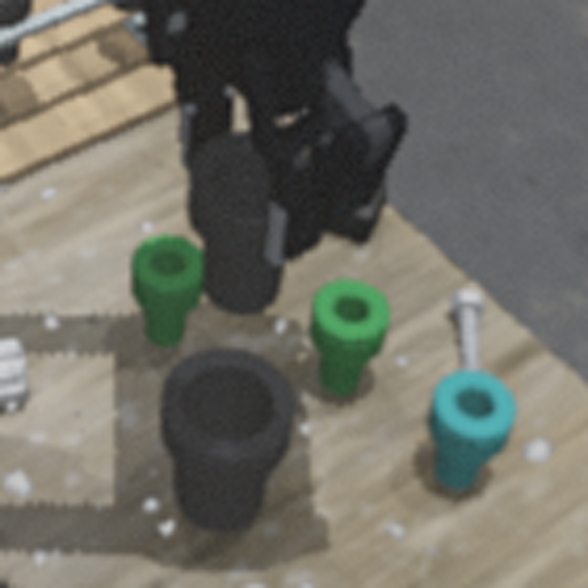

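```bash
python3 -m handwheel '[[[12,3,-10],[0,0,0],180],[[30,3,-10],[0,0,0],180],[[38,3,0],[0,0,0],180],[[38,3,0],[0,0,0],180],[[38,3,0],[0,0,0],180],[[38,3,0],[0,0,0],180],[[38,3,0],[0,0,0],180],[[38,3,0],[0,0,0],180],[[38,3,0],[0,0,0],180],[[38,3,0],[0,0,0],180],[[38,3,0],[0,0,0],180],[[38,3,0],[0,0,0],180],[[38,3,0],[0,0,0],180],[[38,3,0],[0,0,0],180],[[18,1,10],[0,0,0],180],[[0,0,18],[0,0,0],180],[[0,0,18],[0,0,0],180],[[0,0,8],[0,0,0],180],[[0,0,0],[0,0,0],180],[[0,0,0],[0,0,0],180]]' 40; python3 - <<'E'
from rail import *
s=snap('wrist','w10.png'); o=manip.observe();print(o['tool_pos'],o['grip_width'],o['eef_rot'])
E
```

```text
time: 17.95
tool_pos: [0.5446, 0.2737, 0.3584]
eef_rot: [3.141, -0.0, 1.538]
ft_force: [0.2, -0.1, -1.2]
grip_width: 0.602
[0.5447 0.2737 0.3587] 0.5979468487726589 [ 3.1407 -0.0003  1.5379]
```

View pics/w10.png

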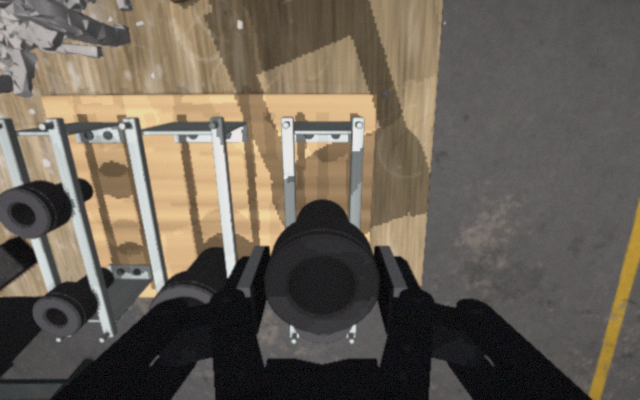

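```bash
python3 -m handwheel '[[[0,0,12],[0,0,0],180],[[0,0,12],[0,0,0],180],[[0,0,12],[0,0,0],180],[[0,0,0],[0,0,0],180]]' 40; python3 - <<'E'
from rail import *
s=snap('wrist','w11.png'); o=manip.observe();print(o['tool_pos'],o['grip_width'],o['ft_force'])
cv2.imwrite('pics/c18.png',cv2.resize(s['pixels'][110:340,220:420],None,fx=2.6,fy=2.6,interpolation=cv2.INTER_CUBIC))
E
```

```text
time: 18.4
tool_pos: [0.5443, 0.2737, 0.3193]
eef_rot: [-3.138, 0.001, 1.538]
ft_force: [0.3, -0.4, -2.3]
grip_width: 0.593
[0.5445 0.2737 0.3205] 0.596454686143376 [ 0.2172  0.0675 -1.1358]
```

View pics/c18.png

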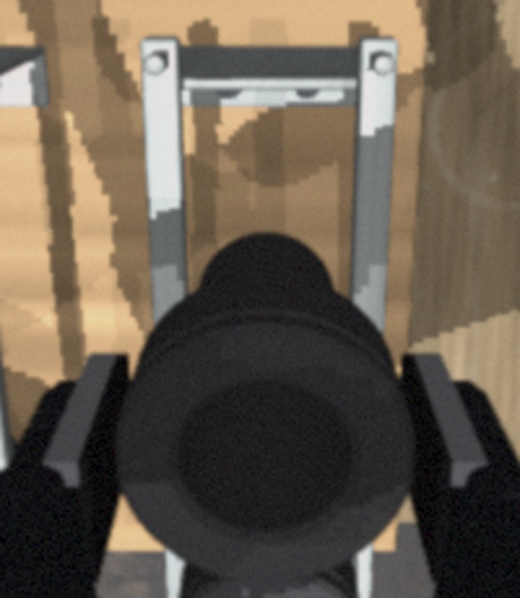

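```bash
python3 -m handwheel '[[[0.3,0,6],[0,0,0],180],[[0,0,10],[0,0,0],180],[[0,0,10],[0,0,0],180],[[0,0,10],[0,0,0],180],[[0,0,8],[0,0,0],180],[[0,0,4],[0,0,0],180],[[0,0,3],[0,0,0],180],[[0,0,1],[0,0,0],180],[[0,0,0],[0,0,0],180]]' 40;  for i in 1 2 ; do python3 -m handwheel '[[[0,0,0.5],[0,0,0],180],[[0,0,0],[0,0,0],180]]' | egrep 'pos|force'; done
```

```text
time: 19.35
tool_pos: [0.5447, 0.2741, 0.2699]
eef_rot: [3.141, -0.0, 1.538]
ft_force: [0.5, -0.4, -0.7]
grip_width: 0.598
tool_pos: [0.5446, 0.2741, 0.2695]
ft_force: [0.4, -0.7, -2.1]
tool_pos: [0.5446, 0.2741, 0.2688]
ft_force: [-0.7, 0.3, -1.4]
```

```bash
 for i in 1 2 3 4 5; do python3 -m handwheel '[[[0,0,0.5],[0,0,0],180],[[0,0,0],[0,0,0],180]]' | egrep 'pos|force'; done
```

```text
tool_pos: [0.5446, 0.2741, 0.2682]
ft_force: [0.4, -0.4, -1.7]
tool_pos: [0.5446, 0.2741, 0.2677]
ft_force: [0.4, 0.5, -1.5]
tool_pos: [0.5446, 0.2741, 0.2672]
ft_force: [-1.3, -0.6, -1.6]
tool_pos: [0.5446, 0.2741, 0.2669]
ft_force: [-0.8, 0.2, -0.1]
tool_pos: [0.5446, 0.2741, 0.2668]
ft_force: [-1.8, 0.5, 4.9]
```

```bash
python3 -m handwheel '[[[0,0,-0.2],[0,0,0],180],[[0,0,0],[0,0,0],102],[[0,0,0],[0,0,0],97],[[0,0,0],[0,0,0],91],[[0,0,0],[0,0,0],85],[[0,0,0],[0,0,0],75],[[0,0,0],[0,0,0],65],[[0,0,0],[0,0,0],50],[[0,0,0],[0,0,0],50]]' 20; python3 - <<'E'
from h import *
np.set_printoptions(precision=4,suppress=True)
s=snap('wrist','w12.png'); o=manip.observe();print(o['tool_pos'],o['grip_width'],o['ft_force'])
cv2.imwrite('pics/c19.png',cv2.resize(s['pixels'][110:340,200:440],None,fx=2.6,fy=2.6,interpolation=cv2.INTER_CUBIC))
E
```

```text
time: 21.65
tool_pos: [0.5446, 0.2741, 0.2665]
eef_rot: [-3.142, 0.0, 1.538]
ft_force: [0.5, 0.1, -0.7]
grip_width: 0.805
[0.5446 0.2741 0.2665] 0.8048392836672075 [-1.2523 -0.2672  0.0997]
```

View pics/c19.png

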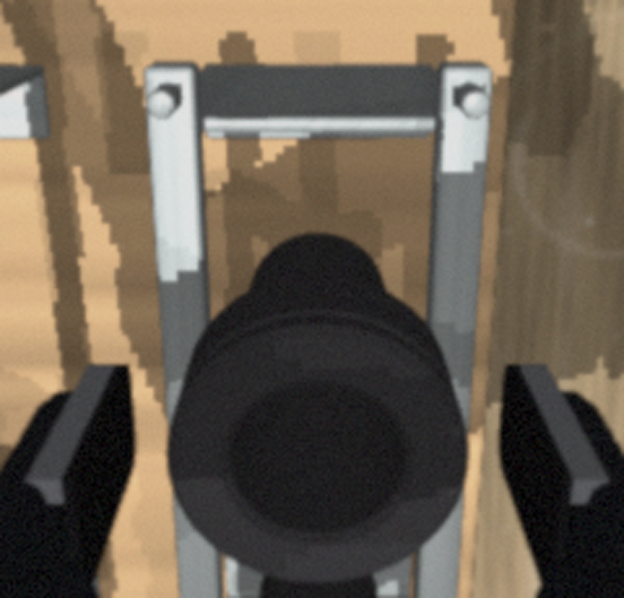

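```bash
python3 -m handwheel '[[[0,0,-10],[0,0,0],50],[[0,0,-25],[0,0,0],50],[[0,0,-30],[0,0,0],40],[[0,0,-30],[0,0,0],20],[[-22,-3,-5],[0,0,0],0],[[-38,-3,0],[0,0,0],0],[[-38,-3,0],[0,0,0],0],[[-38,-3,0],[0,0,0],0],[[-38,-3,0],[0,0,0],0],[[-38,-3,0],[0,0,0],0],[[-38,-3,0],[0,0,0],0],[[-38,-3,0],[0,0,0],0],[[-38,-3,0],[0,0,0],0],[[-38,-3,0],[0,0,0],0],[[-38,-3,0],[0,0,0],0],[[-38,-3,0],[0,0,0],0],[[-38,-3,15],[0,0,0],0],[[-38,-4,15],[0,0,0],0],[[0,0,10],[0,0,0],0],[[0,0,0],[0,0,0],0]]' 40; python3 - <<'E'
from h import *
np.set_printoptions(precision=4,suppress=True)
s=snap('wrist','w13.png');t=snap('top','t13.png'); o=manip.observe();print(o['tool_pos'],o['grip_width'],o['eef_rot'])
print(proj(s,[[.485,-.24,.084],[.486,-.24,.084]]))
cv2.imwrite('pics/c20.png',cv2.resize(s['pixels'][110:310,210:430],None,fx=3,fy=3,interpolation=cv2.INTER_CUBIC))
cv2.imwrite('pics/c21.png',cv2.resize(t['pixels'][135:250,170:320],None,fx=5,fy=5,interpolation=cv2.INTER_CUBIC))
E
```

```text
time: 23.7
tool_pos: [0.4844, -0.2406, 0.3258]
eef_rot: [-3.14, -0.001, 1.537]
ft_force: [0.6, -0.3, -0.4]
grip_width: 1.002
[ 0.485  -0.2396  0.3273] 1.0002577093618288 [3.1412 0.0001 1.5386]
[[322.3591 213.0564]
 [322.4072 214.3586]]
```

View pics/c20.png

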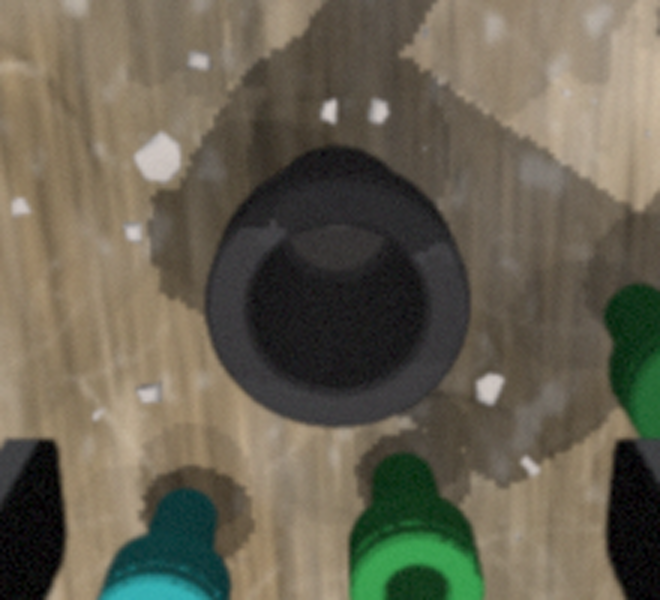

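View pics/c21.png

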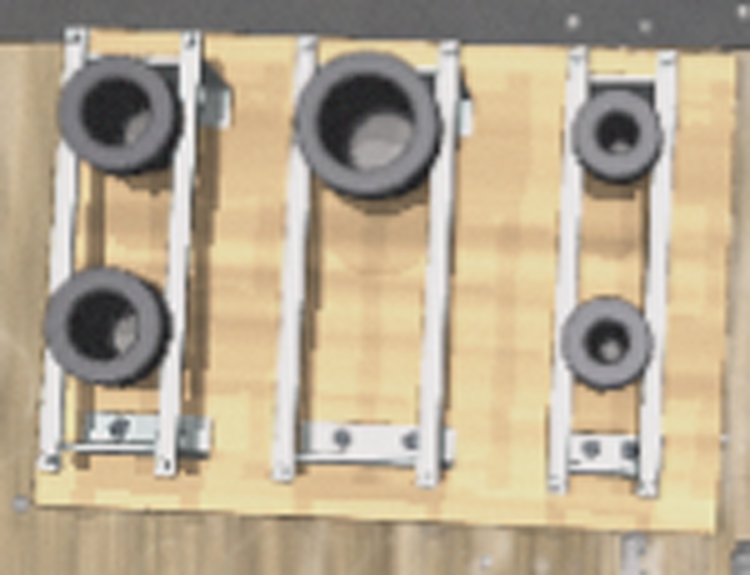

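```bash
python3 -m handwheel '[[[-0.3,0,20],[0,0,0],0],[[0,0,20],[0,0,0],0],[[0,0,20],[0,0,0],0],[[0,0,18],[0,0,0],0],[[0,0,10],[0,0,0],0],[[0,0,5],[0,0,0],0],[[0,0,0],[0,0,0],25],[[0,0,0],[0,0,0],40],[[0,0,0],[0,0,0],50],[[0,0,0],[0,0,0],60],[[0,0,0],[0,0,0],70],[[0,0,0],[0,0,0],90],[[0,0,0],[0,0,0],140],[[0,0,0],[0,0,0],140],[[0,0,0],[0,0,0],140]]' 45; python3 - <<'E'
from h import *
np.set_printoptions(precision=4,suppress=True)
s=snap('scene'); o=manip.observe();print(o['tool_pos'],o['grip_width'],o['ft_force'])
cv2.imwrite('pics/c22.png',cv2.resize(s['pixels'][225:305,320:410],None,fx=7,fy=7,interpolation=cv2.INTER_CUBIC))
E
```

```text
time: 25.3
tool_pos: [0.4851, -0.2405, 0.2346]
eef_rot: [3.14, 0.001, 1.538]
ft_force: [-1.7, 3.9, 10.9]
grip_width: 0.735
[ 0.4851 -0.2405  0.2346] 0.7337030601815394 [-0.9499  3.0631  9.8162]
```

View pics/c22.png

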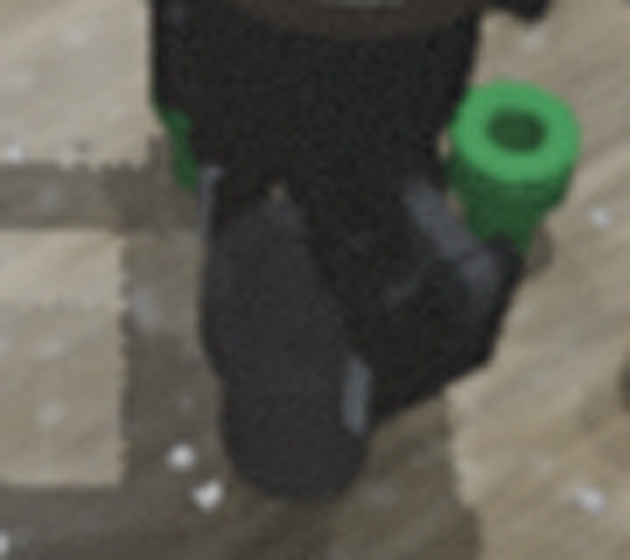

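```bash
python3 - <<'E'
from h import *
np.set_printoptions(precision=1,suppress=True)
s=load('scene')
for z in(.055,.06,.065,.07,.075):
    print(z,((proj(s,[[.4745,-.2725,z],[.4745,-.2785,z]])-[320,225])*7+3).ravel())
E
```

```text
0.055 [343.4 441.  356.7 456.7]
0.06 [344.6 431.5 357.9 447.2]
0.065 [345.8 421.9 359.2 437.6]
0.07 [347.  412.1 360.5 427.9]
0.075 [348.2 402.3 361.7 418.1]
```

```bash
python3 -m handwheel '[[[0,0,-2],[0,0,0],140],[[0,0,-5],[0,0,0],140],[[0,0,-10],[0,0,0],140],[[0,0,-18],[0,0,0],140],[[0,0,-22],[0,0,0],140],[[0,0,-22],[0,0,0],140],[[0,0,-22],[0,0,0],140],[[0,0,-22],[0,0,0],140],[[0,0,-22],[0,0,0],140],[[0,0,-20],[0,0,0],140],[[0,0,-5],[0,0,0],140],[[0,0,0],[0,0,0],140]]' 45; python3 - <<'E'
from h import *
np.set_printoptions(precision=4,suppress=True)
s=snap('scene'); o=manip.observe();print(o['tool_pos'],o['grip_width'],o['ft_force'])
cv2.imwrite('pics/c23.png',cv2.resize(s['pixels'][170:310,310:450],None,fx=4.2,fy=4.2,interpolation=cv2.INTER_CUBIC))
E
```

```text
time: 26.55
tool_pos: [0.4848, -0.2405, 0.4042]
eef_rot: [3.141, 0.001, 1.538]
ft_force: [0.1, 0.2, -2.8]
grip_width: 0.737
[ 0.4847 -0.2404  0.4031] 0.734425155921791 [ 0.278   0.626  -2.9403]
```

View pics/c23.png

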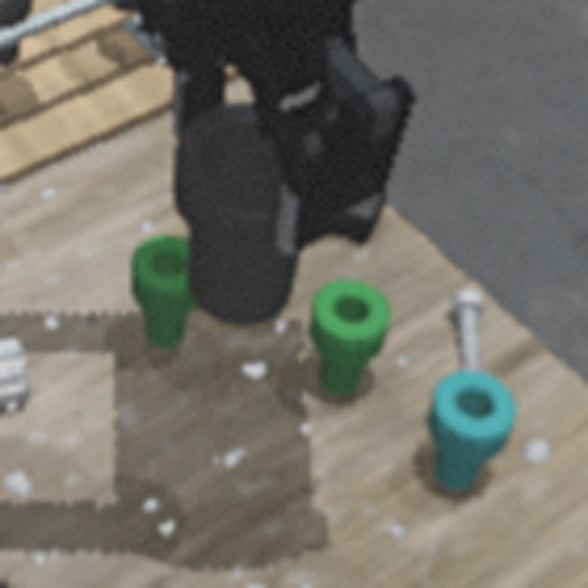

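```bash
python3 -m handwheel '[[[12,3,0],[0,0,0],140],[[30,4,0],[0,0,0],140],[[36,4,0],[0,0,0],140],[[36,4,0],[0,0,0],140],[[36,4,0],[0,0,0],140],[[36,4,0],[0,0,0],140],[[36,4,0],[0,0,0],140],[[36,4,0],[0,0,0],140],[[36,4,0],[0,0,0],140],[[36,4,0],[0,0,0],140],[[36,3,0],[0,0,0],140],[[30,2,0],[0,0,0],140],[[11,0,0],[0,0,0],140],[[0,0,12],[0,0,0],140],[[0,0,18],[0,0,0],140],[[0,0,10],[0,0,0],140],[[0,0,0],[0,0,0],140],[[0,0,0],[0,0,0],140]]' 45; python3 - <<'E'
from rail import *
s=snap('wrist','w14.png'); o=manip.observe();print(o['tool_pos'],o['grip_width'],o['eef_rot'])
E
```

```text
time: 28.4
tool_pos: [0.5421, 0.1643, 0.3636]
eef_rot: [-3.141, 0.0, 1.537]
ft_force: [0.4, 0.4, -1.9]
grip_width: 0.732
[0.5422 0.1645 0.364 ] 0.7374056553540369 [ 3.141  -0.      1.5376]
```

View pics/w14.png

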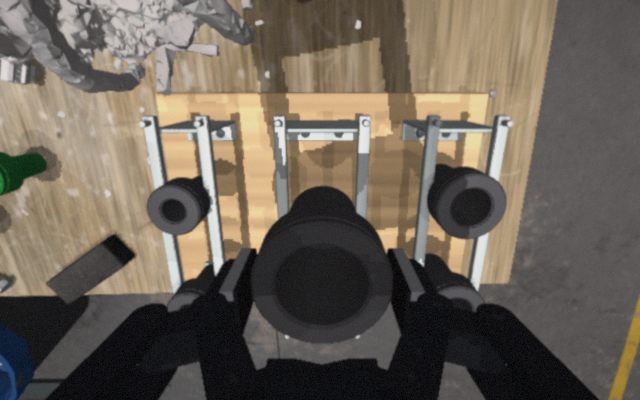

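```bash
python3 -m handwheel '[[[0,0,12],[0,0,0],140],[[0,0,12],[0,0,0],140],[[0,0,8],[0,0,0],140],[[0,0,0],[0,0,0],140],[[0,0,0],[0,0,0],140]]' 45; python3 - <<'E'
from rail import *
s=snap('wrist','w15.png'); o=manip.observe();print(o['tool_pos'],o['grip_width'],o['ft_force'])
cv2.imwrite('pics/c24.png',cv2.resize(s['pixels'][110:340,220:420],None,fx=2.6,fy=2.6,interpolation=cv2.INTER_CUBIC))
E
```

```text
time: 28.95
tool_pos: [0.5421, 0.1649, 0.3314]
eef_rot: [-3.141, 0.0, 1.538]
ft_force: [-0.2, 0.4, -1.9]
grip_width: 0.738
[0.5421 0.1649 0.3317] 0.7380622259203883 [-0.4536 -0.0523 -2.4805]
```

View pics/c24.png

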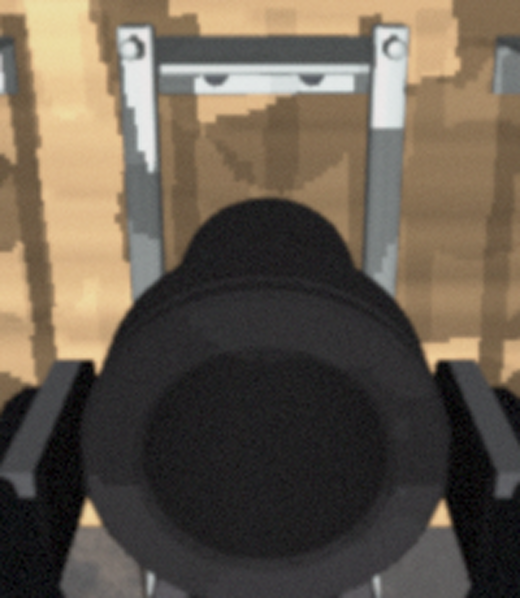

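```bash
python3 -m handwheel '[[[-0.9,0,0],[0,0,0],140],[[0,0,0],[0,0,0],140],[[0,0,5],[0,0,0],140],[[0,0,10],[0,0,0],140],[[0,0,10],[0,0,0],140],[[0,0,0],[0,0,0],140]]' 45; python3 - <<'E'
from rail import *
s=snap('wrist','w16.png'); o=manip.observe();print(o['tool_pos'],o['grip_width'],o['ft_force'])
cv2.imwrite('pics/c25.png',cv2.resize(s['pixels'][110:340,220:420],None,fx=2.6,fy=2.6,interpolation=cv2.INTER_CUBIC))
E
```

```text
time: 29.6
tool_pos: [0.5417, 0.1639, 0.3043]
eef_rot: [-3.139, 0.001, 1.538]
ft_force: [0.1, -0.3, -1.9]
grip_width: 0.738
[0.5419 0.1639 0.3054] 0.7362339149982542 [ 0.1811 -0.56   -2.3627]
```

View pics/c25.png

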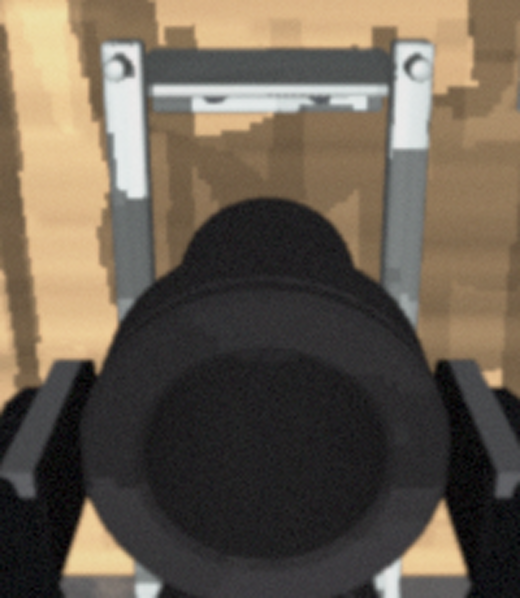

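```bash
python3 -m handwheel '[[[0,0,10],[0,0,0],140],[[0,0,10],[0,0,0],140],[[0,0,8],[0,0,0],140],[[0,0,5],[0,0,0],140],[[0,0,2],[0,0,0],140],[[0,0,0.5],[0,0,0],140],[[0,0,0],[0,0,0],140]]' 45; for i in 1 2 3 4 5; do python3 -m handwheel '[[[0,0,0.5],[0,0,0],140],[[0,0,0],[0,0,0],140]]' | egrep 'pos|force'; done
```

```text
time: 30.35
tool_pos: [0.5421, 0.164, 0.2712]
eef_rot: [3.141, 0.0, 1.538]
ft_force: [-0.0, -0.3, -2.2]
grip_width: 0.736
tool_pos: [0.542, 0.164, 0.2707]
ft_force: [-0.3, 0.0, -2.9]
tool_pos: [0.542, 0.164, 0.27]
ft_force: [-0.4, -0.2, -3.1]
tool_pos: [0.542, 0.1639, 0.2694]
ft_force: [0.1, -0.4, -3.3]
tool_pos: [0.542, 0.164, 0.2689]
ft_force: [-1.0, -0.4, -1.8]
tool_pos: [0.542, 0.1639, 0.2684]
ft_force: [1.1, -0.4, -2.3]
```

```bash
for i in 1 2 3 4 5; do python3 -m handwheel '[[[0,0,0.5],[0,0,0],140],[[0,0,0],[0,0,0],140]]' | egrep 'pos|force'; done
```

```text
tool_pos: [0.542, 0.164, 0.2679]
ft_force: [0.8, 0.9, -2.2]
tool_pos: [0.542, 0.164, 0.2674]
ft_force: [-1.5, -0.9, -3.1]
tool_pos: [0.542, 0.1639, 0.2669]
ft_force: [0.1, 1.1, -2.5]
tool_pos: [0.542, 0.164, 0.2668]
ft_force: [-2.1, -0.9, 3.0]
tool_pos: [0.542, 0.164, 0.2667]
ft_force: [-4.0, -0.8, 8.7]
```

Seated on the rails at the expected height; releasing.

```bash
python3 -m handwheel '[[[0,0,-0.5],[0,0,0],140],[[0,0,0],[0,0,0],68],[[0,0,0],[0,0,0],62],[[0,0,0],[0,0,0],56],[[0,0,0],[0,0,0],50],[[0,0,0],[0,0,0],40],[[0,0,0],[0,0,0],25],[[0,0,0],[0,0,0],10],[[0,0,0],[0,0,0],0],[[0,0,0],[0,0,0],0]]' 20; python3 - <<'E'
from h import *
np.set_printoptions(precision=4,suppress=True)
s=snap('wrist','w17.png'); o=manip.observe();print(o['tool_pos'],o['grip_width'],o['ft_force'])
E
```

```text
time: 33.35
tool_pos: [0.542, 0.1639, 0.2665]
eef_rot: [-3.142, 0.0, 1.538]
ft_force: [-1.1, -0.4, -0.2]
grip_width: 0.997
[0.542  0.164  0.2665] 0.9993806434529632 [0.3611 0.1836 0.9185]
```

View pics/w17.png

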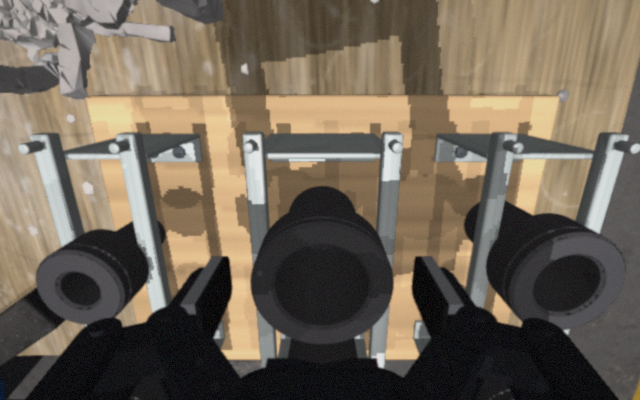

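```bash
python3 -m handwheel '[[[0,0,-5],[0,0,0],0],[[0,0,-15],[0,0,0],0],[[0,0,-25],[0,0,0],0],[[0,0,-30],[0,0,0],0],[[0,0,-30],[0,0,0],0],[[0,0,-30],[0,0,0],0],[[0,0,-30],[0,0,0],0],[[0,0,-20],[0,0,0],0],[[0,0,0],[0,0,0],0],[[0,0,0],[0,0,0],0],[[0,0,0],[0,0,0],0]]'; python3 - <<'E'
from h import *
np.set_printoptions(precision=4,suppress=True)
s=snap('wrist','w18.png');t=snap('scene','s18.png');
cv2.imwrite('pics/c26.png',cv2.resize(t['pixels'][100:300,230:440],None,fx=3,fy=3,interpolation=cv2.INTER_CUBIC))
print(manip.observe()['tool_pos'])
E
```

```text
time: 34.5
tool_pos: [0.5419, 0.1639, 0.451]
eef_rot: [-3.141, 0.0, 1.538]
ft_force: [-0.0, -0.2, -0.8]
grip_width: 1.002
[0.542  0.1639 0.4508]
```

View pics/w18.png

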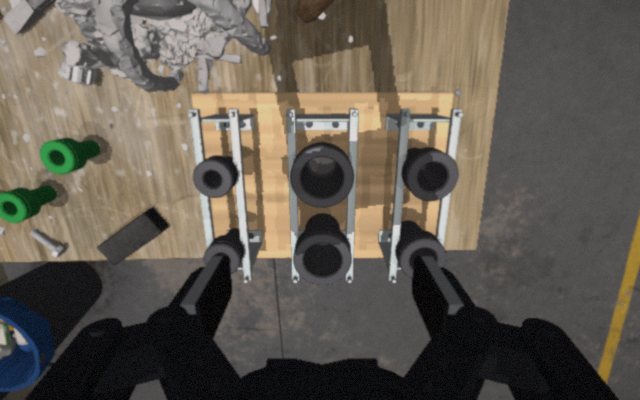

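View pics/c26.png

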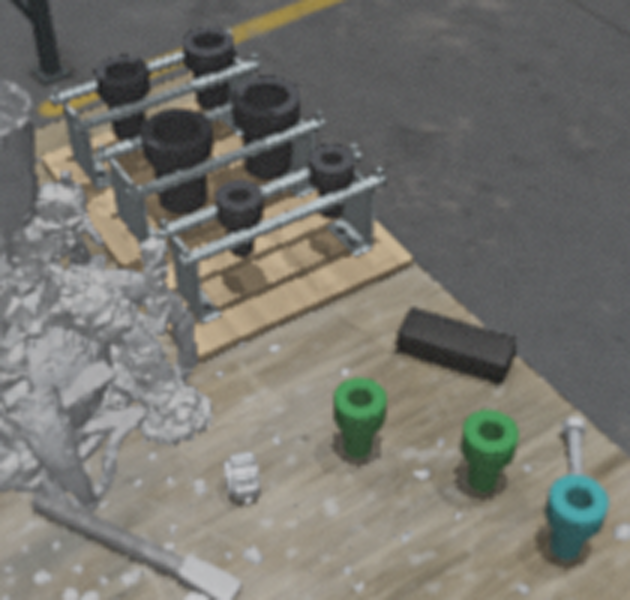

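All three new crucibles hang level in the near part of the rows (wrist view at (215,177), (322,174), (431,174)). The bystanders have not moved, so I'm handing in.

```bash
python3 -c "
from cell import manip
print(manip.close_job())"
```

```text
the job is handed in; nothing more can be done
None
```

The three nested crucibles are apart, and each one hangs by its collar in the near, free part of its own row. I lifted them straight out in the order small, medium, large and lowered each until it touched the rails. I then released slowly and handed in at about 34.5 s of the 72 s allowed.

- **Seating:** each crucible touched the rails within about 0.2 mm of the height I had worked out. The highest force I read was about 21 N upward (22 N in all), while seating the small one.
- **Last pictures:** the wrist and scene views show all three level, with their bodies between the rails. The crucibles already hanging, the rubber block, the ring nut and the green and turquoise parts look unmoved. I compared those by eye and did not measure them again.
- **Disagreement:** the top and wrist cameras differed by 1.5 to 3 mm on where the rows lie across. I went with the wrist camera and checked each crucible against its rails just before lowering. That meant small sideways corrections of 0.3 mm for the medium and 0.9 mm for the large.

No check failed.

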